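# Seat the pink dish in the dish reader and start the scan

## Task

Without gripping or lifting it, push the dish of pink agar across the reader's deck until it touches the steel rail, then slide it along the rail towards the end stop, past the sprung roller, until it sits fully home in the corner over the dark round reading window with the roller closed behind it. Then press the green start key and let it come back up. Push the dish lightly, and leave the yellow dish, the red stopper and the yellow-lidded cup in front of the reader where they are.

Things in the scene. Friction and masses are not known exactly. Their poses are not given: they have to be found in the camera images.
- reader: Low light grey dish reader with aluminium deck, fixed, 180 x 248 mm. Origin on the bench; the deck is 20 mm above it and spans x -90..90, y -140..108 mm in its frame. Its x axis points across the deck to the rail, its y axis along the rail away from the end stop. Two dishes wait on the near part, near x = -45 mm, one near y = -18, one near y = +56 mm.
- window (a point): Centre of the dark round reading window (54 mm across), on the deck surface in the corner pocket, at reader (45, -96, 20) mm. A dish fully home has its centre here.
- rail (a point): Point at the foot of the steel rail's inner face, on the deck, at reader (74, -10, 20) mm. The rail's face lies at reader x = +74 mm from y = -135 to +100, and it stands 10 mm above the deck. A dish touching the rail has its centre at reader x = +45 mm.
- end_stop (a point): Point at the foot of the end stop's inner face, on the deck, at reader (45, -125, 20) mm. The face lies at reader y = -125 mm from x = +20 to +84, 10 mm high. Its corner with the rail is the pocket.
- dish_pink: Small closed round petri dish with clear lid and pink-red agar, 58 mm across (29 mm radius from 4 mm above its base up), 15 mm high, about 30 g, loose; slides with under 0.5 N. Origin at the centre of its underside, z up. Rail and stop are rigid: meet them at 30 mm/s or slower and stop there. More than 36 N on the dish (both fingers added up) would crack it.
- dish_yellow: The same dish with pale yellow agar, loose; it waits beside the pink one (either may be nearer the pocket) and stays there.
- catch (a joint): Sprung arm with a 10 mm white roller on its tip, on the open side of the pocket; rad. 0 = closed against its stop with no dish. A dish pushed along the rail swings the roller aside to about 0.23 (this takes some 2 to 5 N), then the roller closes behind the dish and presses it into the corner; with the dish home it reads about 0.05.
- catch_roller (a point): Centre of the catch's roller (radius 5 mm, 5.7 to 12.7 mm above the deck). With the catch closed and no dish it stands at reader (20, -78) mm: 25 mm from the lane's middle line on the side away from the rail, 18 mm short of the window centre.
- start_key (a joint): Travel of the green start key in m: 0 up, 0.005 fully down, pressed straight down; springs back; 4 N fully down; it counts as pressed beyond 0.003.
- start_key_top (a point): Centre of the top face of the green start key (22 mm across), at reader x = -62, y = -80 mm.
- sample_cup_1: Sample cup with yellow screw lid, 61 mm across, 62 mm high, loose on the bench on the robot's side of the reader. Origin at the centre of its underside.
- red_stopper: Red rubber stopper, 31 mm across, 26 mm high, loose on the rusty steel plate (23 mm high) left of the reader. Origin at the centre of its underside.
Things that resemble listed ones, but are neither listed nor needed, are in the scene too. Leave any blue look-alike of the dish_pink alone.

How it is judged:
By the outcome, as a careful person would: the job done as asked, in the order asked, and still so for the second after the job is handed in, with the robot touching nothing.
It also fails if it takes over 48 s, if anything falls off the work surface, if the arm or the gripper's body presses on something with over 40 N, if the wrist force passes 120 N, or if a joint passes its speed limit or range.

## Robot

A 6-joint arm with a two-finger parallel gripper is mounted at the origin on a cart in front of the work surface, level with it; the furniture and walls round the work are solid. World frame = base frame: x ahead of the robot, y to its left, z up, the work surface at z = 0. Lengths are in mm, angles in rad, forces in N, time in s.
With the tool pointing down it reaches from about 275 to 750 mm from the base axis. Payload 10.2 kg.
Tool frame: the origin (TCP) lies midway between the tips of the shut fingers; the grasp point (between the pads) lies 19 mm behind it (manip.grasp_offset is the z of the grasp point in the tool frame, in mm); z points along the fingers, y is the line along which they close (so a half turn about z gives the same grasp; the last joint's range is limited). The gripper opens to 85 mm and grips with 20 to 120 N. Pads are 22 mm wide; open, the fingers measure 114 mm over their backs; the gripper's body (76 mm by 85 mm) begins 54 mm behind the grasp point. The pads swing forward as they close: fully open they stand 13 mm farther back than shut.
Start: joints at [1.065, 0.313, 1.498, -0, 1.331, -0.223], TCP at [146.512, 504.148, 231.294] pointing down, gripper open.
Joint ranges: [-2.94, 2.94], [-0.97, 2.17], [0.19, 2.56], [-1.23, 4.37], [0.02, 3.11], [-2.88, 2.88]. Speed limits (rad/s): [2.39, 2.39, 3.01, 3.14, 3.14, 3.14].

## Interface

Orientations are given as a unit quaternion [w, x, y, z].
In Python, from station import manip, effector, planner, readout, viewer gives the robot as it stands. Calls block until the motion is done:
- manip.move_pose(position, orientation): joint-space move of the TCP to a pose.
- manip.move_l(position, rotation=None, v=150, until_force=None): straight line of the TCP; rotation=None keeps the orientation; v is the mean speed in mm/s. With until_force (N) it stops when the force on the tool has changed by that much, and returns True; else False.
- manip.move_j(angles): joint-space move.
- effector.set_gripper(opening, squeeze=None): finger opening in mm; squeeze is the grip in N (None keeps the last); returns when the fingers have stopped.
- manip.pause(seconds).
- planner.ik(position, orientation): joint angles nearest the present ones, or None.
- readout.observe(): the state.
- viewer.capture(name): name is "scene" or "top" or "wrist"; returns a dict with "frame" (420x560x3 uint8, blue, green, red), "z_map" (420x560 float32, mm along the optical axis (not along the pixel's ray), 0 where there is no reading), "fx", "fy", "cx", "cy" (pixels), "world_to_cam" (4x4, takes a point from world to camera coordinates). Camera axes: x right, y down, z forward; pixel columns grow to the right and rows downward; lengths in mm; the calibration is good to about 2 mm. The wrist camera is an equidistant fisheye: a pixel r from the principal point sees the ray r / f radians off the axis. A picture is of the moment at which its call begins.
A pose or a line that the arm cannot do raises manip.MotionError and nothing moves.
- manip.close_job(): hands the job in; it is judged then, once.
Trained networks look in the newest picture that a camera, given by its name, has taken for a name from the list of things; names that differ only in an ending like _2 or _b are one class to them, and where a whole thing is asked for, a point or a joint stands for the part that bears it (a point fixed in the world has none). Each returns a list of dicts, best first, with "conf" (0 to 1); they miss things now and then, are a little off and sometimes report something else, mostly with a low value. They report only what shows in the picture. A call takes as long as a camera call. They do not tell look-alikes from the thing itself.
- viewer.search_frame(query, camera): "box" ([left, top, width, height] in pixels, round what is visible of it).
- viewer.silhouettes(query, camera): "pixels" (420x560 bool, what is visible of it) and "box" ([left, top, width, height] in pixels, round what is visible of it).
- viewer.place_of(query, camera): "point" ([row, column] in pixels: a listed point, or the origin of a listed thing).
The state is a dict: "time": time; "joint_pos": joint angles; "joint_velocities": joint speeds; "joint_efforts": joint torques, N m; "ee_pos": TCP position; "eef_rot": TCP orientation; "ft_force": force on the tool from outside, world axes, zero at the start; "moment": the same for the moment, N m; "grip_width": finger opening in mm; "finger_force": force on a finger pad.
Only numpy, scipy, OpenCV 4.12 (cv2) and the standard library are available. Lean on these libraries where they do the work, as an engineer would, in place of code of your own. Each camera call takes 0.05 s, during which the arm holds its last target. There are 200 camera calls.

## Working session

There is one attempt and no reset: what is moved stays moved. The work goes in short steps, each a Python script; the robot and the scene stay as the last script left them, time stands still between calls to the robot, and variables do not carry over. Pictures are saved under pics/ and viewed, at most 10 in all, crops included, and the job is handed in when it is done.

```bash
ls; mkdir -p pics; cat > h.py <<'E'
import numpy as np, cv2
from station import manip, effector, planner, readout, viewer
def world(c,row,col,z=None):
    """pixel -> world; on plane z if given, else from depth (pinhole cameras)"""
    T=np.linalg.inv(c["world_to_cam"])
    d=np.array([(col-c["cx"])/c["fx"],(row-c["cy"])/c["fy"],1.0])
    if z is None:
        p=d*c["z_map"][int(round(row)),int(round(col))]
        return T[:3,:3]@p+T[:3,3]
    r=T[:3,:3]@d; o=T[:3,3]
    return o+r*(z-o[2])/r[2]
E
cat > a.py <<'E'
from h import *
for n in ("top","scene"):
    c=viewer.capture(n); cv2.imwrite(f"pics/{n}0.png",c["frame"])
    np.savez(f"{n}0.npz",**c)
    for q in ("window","rail","end_stop","dish_pink","dish_yellow","catch_roller","start_key_top","sample_cup_1","red_stopper"):
        for r in viewer.place_of(q,n)[:4]:
            p=r["point"]
            try: print(n,q,round(r["conf"],2),np.round(p,1),np.round(world(c,*p),1))
            except Exception as e: print(n,q,p,e)
print(readout.observe())
E
python3 a.py
```

```text
pics
top window 0.88 [211.  321.6] [ 482.9 -429.5   15.7]
top rail 0.68 [182.6 296.7] [ 545.9 -377.7   17.5]
top end_stop 0.81 [217.9 334.5] [ 466.4 -455.9   20.7]
top dish_pink 0.93 [282.  408.8] [ 329.6 -607.1   10.6]
top dish_pink 0.91 [226.2 269.2] [ 447.9 -317.5   35.9]
top dish_yellow 0.73 [206.2 234.5] [ 491.7 -245.1   36.5]
top catch_roller 0.55 [215.5 304. ] [ 473.3 -391.6   17.4]
top start_key_top 0.54 [248.3 287.8] [ 399.6 -355.2   44.9]
top sample_cup_1 0.9 [293.3 257.1] [ 307.9 -292.1   63.4]
top sample_cup_1 0.16 [245.8 167.8] [ 408.2 -109.    47.5]
top red_stopper 0.53 [243.9 167.4] [ 412.2 -108.    47.3]
scene window 0.62 [209.8 296.5] [ 478.7 -426.4   21.4]
scene rail 0.56 [203.1 263.5] [ 551.8 -377.2   22.5]
scene end_stop 0.57 [211.1 308. ] [ 459.9 -448.1   19.6]
scene dish_pink 0.9 [232.5 268.5] [ 422.9 -300.6   31.1]
scene dish_pink 0.51 [222.6 390.5] [ 313.  -585.9   12.3]
scene dish_yellow 0.88 [228.6 234.3] [ 475.3 -244.3   34.2]
scene catch_roller 0.44 [213.5 290.2] [ 464.2 -394.6   28.4]
scene catch_roller 0.36 [231.7 235.2] [ 468.3 -242.3   30.5]
scene star
[... 363 characters left out ...]
1.0, 'joint_pos': array([ 1.06463741e+00,  3.12874390e-01,  1.49767708e+00, -2.43398525e-05,
        1.33098965e+00, -2.23429739e-01]), 'joint_velocities': array([-0.00117   ,  0.000196  , -0.00045378, -0.00188709, -0.00026126,
       -0.00176385]), 'joint_efforts': array([ 2.76619612e-03, -4.12182355e+01, -2.59895056e+01,  1.71662151e-05,
        5.53138161e-04,  1.84230930e-05]), 'ee_pos': array([146.50327309, 504.16024003, 231.31592537]), 'eef_rot': array([2.02363312e-05, 1.40891362e-01, 9.90025062e-01, 1.98537792e-05]), 'ft_force': array([-0.01863159, -0.38203126,  0.16719907]), 'moment': array([ 0.05087463, -0.03258156, -0.06232889]), 'finger_force': 0.0, 'grip_width': 85.3862119744715}
```

```bash
python3 - <<'E'
import cv2
f=cv2.imread("pics/top0.png"); cv2.imwrite("pics/top0c.png",cv2.resize(f[150:320,150:350],(700,595),interpolation=cv2.INTER_CUBIC))
E
```

```text
(no output)
```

View pics/top0c.png

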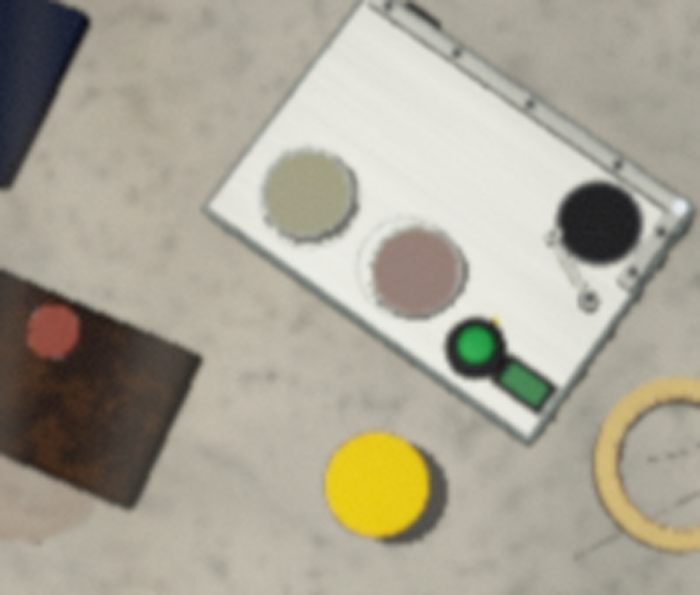

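View pics/scene0.png

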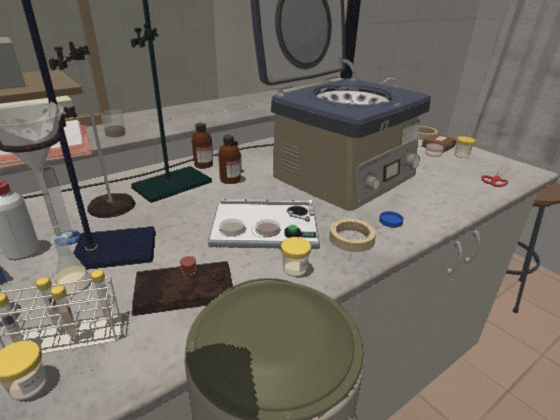

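```bash
cat > b.py <<'E'
from h import *
from scipy.optimize import least_squares
c=dict(np.load("top0.npz"))
px={(45,-96,20):(213.4,321.4),(-90,108,20):(150+209/3.5,150+205/3.5),(-90,-140,20):(150+437/3.5,150+530/3.5),
 (90,-140,20):(150+206/3.5,150+690/3.5),(74,-10,20):(182.6,296.7),(45,-125,20):(217.9,334.5),(-62,-80,32):(248.3,286.3)}
P=np.array(list(px)); W=np.array([world(c,*v,z=k[2])[:2] for k,v in px.items()])
def f(q):
    C,S=np.cos(q[2]),np.sin(q[2]); return np.c_[q[0]+C*P[:,0]-S*P[:,1],q[1]+S*P[:,0]+C*P[:,1]]
s=least_squares(lambda q:(f(q)-W).ravel(),[440,-340,0.5],loss="soft_l1",f_scale=2)
print(s.x,"\n",np.round(f(s.x)-W,1)); np.save("reader.npy",s.x)
C,S=np.cos(s.x[2]),np.sin(s.x[2])
def rd(w): d=np.array(w[:2])-s.x[:2]; return np.round([C*d[0]+S*d[1],-S*d[0]+C*d[1]],1)
# agar discs: top seen at ~z 30; crop centres
for n,(u,v) in dict(pink=(417,272),yellow=(307,195),key=(476,343),roller=(552,238)).items():
    w=world(c,150+v/3.5,150+u/3.5,z=32); print(n,np.round(w,1),rd(w))
# heights around reader
r,cc=np.nonzero(c["z_map"]>0); z=c["z_map"][r,cc]
T=np.linalg.inv(c["world_to_cam"]); Q=np.c_[(cc-c["cx"])/c["fx"]*z,(r-c["cy"])/c["fy"]*z,z]@T[:3,:3].T+T[:3,3]
for x in range(200,900,50): print(x,[int(np.max(Q[(abs(Q[:,0]-x)<25)&(abs(Q[:,1]-y)<25),2],initial=-1)) for y in range(100,-700,-50)])
E
python3 b.py
```

```text
[ 498.00592891 -325.13888521   -0.63604142] 
 [[ 0.4 -0.6]
 [ 1.2  3.7]
 [-4.6 -1.4]
 [ 1.5 -7.6]
 [ 6.4  0.4]
 [-6.6  3.6]
 [-0.9 -0.3]]
pink [ 445.4 -317.2   32. ] [-47.  -24.9]
yellow [ 493.6 -251.5   32. ] [-47.3  56.6]
key [ 402.1 -351.7   32. ] [-61.4 -78.4]
roller [ 464.9 -398.5   32. ] [ 16.9 -78.7]
200 [3, 3, 4, 4, 4, 4, 3, 4, 4, 8, 4, 4, 4, 4, 4, 6]
250 [5, 5, 7, 5, 5, 5, 6, 9, 6, 6, 4, 6, 5, 7, 6, 6]
300 [5, 5, 5, 5, 23, 25, 5, 66, 67, 6, 25, 29, 30, 6, 20, 17]
350 [111, 91, 25, 27, 26, 30, 5, 66, 66, 25, 27, 30, 30, 6, 19, 18]
400 [113, 113, 26, 27, 53, 27, 23, 15, 37, 44, 30, 29, 27, 253, 253, 253]
450 [334, 335, 25, 26, 26, 6, 23, 41, 39, 41, 35, 35, 250, 254, 255, 259]
500 [329, 341, 15, 24, 7, 5, 36, 41, 37, 26, 33, 35, 253, 254, 259, 257]
550 [323, 341, 22, 23, 22, 4, 23, 26, 26, 33, 34, 18, 253, 257, 258, 230]
600 [336, 501, 507, 22, 23, 6, 5, 23, 35, 35, 5, 6, 254, 257, 259, 226]
650 [5, 25, 382, 22, 20, 4, 4, 5, 18, 5, 6, 5, 269, 255, 259, 257]
700 [132, 176, 400, 376, 6, 405, 404, 5, 6, 6, 6, 5, 389, 323, 279, 280]
750 [119, 6, 374, 377, 19, 405, 404, 19, 18, 100, 140, 108, 404, 394, 382, 375]
800 [5, 4, 18, 321, 19, 19, 20, 21, 20, 20, 102, 103, 5, 6, 3, 47]
850 [4, 6, 12, 17, 16, 18, 20, 242, 19, 96, 107, 40, 39, 5, 4, 46]
```

```bash
cat >> h.py <<'E'
from scipy.spatial.transform import Rotation as Ro
q=np.load("reader.npy")
def tw(x,y,z=0):
    C,S=np.cos(q[2]),np.sin(q[2]); return np.array([q[0]+C*x-S*y,q[1]+S*x+C*y,20+z])
def tr(w):
    C,S=np.cos(q[2]),np.sin(q[2]); d=np.asarray(w)[:2]-q[:2]; return np.array([C*d[0]+S*d[1],-S*d[0]+C*d[1]])
def ori(flip=0):
    """tool down, tool x along +-reader x"""
    t=q[2]+flip*np.pi; X=np.array([np.cos(t),np.sin(t),0]); Z=np.array([0,0,-1.])
    v=Ro.from_matrix(np.c_[X,np.cross(Z,X),Z]).as_quat(); return np.r_[v[3],v[:3]]
def snap(name,cam="wrist"):
    c=viewer.capture(cam); cv2.imwrite(f"pics/{name}.png",c["frame"]); np.savez(f"{name}.npz",**c); return c
E
python3 - <<'E'
from h import *
for n in("top0","scene0"):
    c=dict(np.load(n+".npz"));r,cc=np.nonzero(c["z_map"]>0); z=c["z_map"][r,cc]
    T=np.linalg.inv(c["world_to_cam"]); Q=np.c_[(cc-c["cx"])/c["fx"]*z,(r-c["cy"])/c["fy"]*z,z]@T[:3,:3].T+T[:3,3]
    for x in range(0,650,50): print(x,[int(np.max(Q[(abs(Q[:,0]-x)<25)&(abs(Q[:,1]-y)<25),2],initial=-1)) for y in range(600,-150,-50)])
for f in (0,1):
    for p in((-30,-20,130),(45,-50,6),(-62,-80,10)): print(f,planner.ik(tw(*p),ori(f)))
o=readout.observe()
for rr in (330,): print(planner.ik([o["ee_pos"][0]*rr/525,o["ee_pos"][1]*rr/525,280],o["eef_rot"]))
E
```

```text
0 [-1, -1, -1, -1, -1, -1, -1, -1, -1, -1, -1, -1, -1, -1, -1]
50 [-1, -1, -1, -1, -1, -1, -1, -1, -1, 5, 4, -1, 47, 35, 14]
100 [-1, -1, -1, -1, -1, -1, -1, -1, -1, 5, 7, 18, 232, 225, 14]
150 [-1, -1, -1, -1, -1, -1, -1, -1, -1, 3, 5, 5, 5, 5, 5]
200 [-1, -1, -1, -1, -1, -1, -1, 4, 3, 5, 3, 3, 4, 4, 4]
250 [-1, -1, -1, -1, -1, -1, -1, 4, 4, 5, 5, 5, 7, 5, 5]
300 [-1, -1, -1, -1, -1, -1, -1, 4, 66, 64, 5, 5, 5, 5, 23]
350 [-1, -1, -1, -1, -1, -1, -1, 4, 66, 90, 111, 91, 25, 27, 26]
400 [-1, -1, -1, -1, -1, -1, -1, 4, 113, 111, 113, 113, 26, 27, 53]
450 [-1, -1, -1, -1, -1, -1, -1, 3, 92, 100, 334, 335, 25, 26, 26]
500 [-1, -1, -1, -1, -1, -1, -1, 71, 75, 4, 329, 341, 15, 24, 7]
550 [-1, -1, -1, -1, -1, -1, -1, 74, 74, 5, 323, 341, 22, 23, 22]
600 [-1, -1, -1, -1, -1, -1, -1, -1, 4, 7, 336, 501, 507, 22, 23]
0 [-1, -1, -1, -1, -1, -1, -1, -1, -1, -1, -1, 291, 291, 291, -1]
50 [-1, -1, -1, -1, -1, -1, -1, -1, -1, -1, -1, 290, 291, 289, -1]
100 [-1, -1, -1, -1, -1, -1, -1, -1, -1, -1, -1, -1, 262, 263, -1]
150 [-1, -1, -1, -1, -1, -1, -1, -1, -1, -1, -1, -1, -1, -1, -1]
200 [-1, -1, -1
[... 570 characters left out ...]
8.18462856e-01  4.70568370e-01  1.49022777e+00 -4.44089210e-16
  1.18079651e+00  1.38837489e+00]
0 [-8.43707936e-01  7.69729328e-01  1.33284603e+00 -4.44089210e-16
  1.03901729e+00  1.36312981e+00]
0 [-9.41504094e-01  5.77778306e-01  1.68498915e+00 -4.44089210e-16
  8.78825202e-01  1.26533365e+00]
1 [-8.18462856e-01  4.70568370e-01  1.49022777e+00 -4.44089210e-16
  1.18079651e+00 -1.75321776e+00]
1 [-8.43707936e-01  7.69729328e-01  1.33284603e+00 -4.44089210e-16
  1.03901729e+00 -1.77846284e+00]
1 [-9.41504094e-01  5.77778306e-01  1.68498915e+00 -4.44089210e-16
  8.78825202e-01 -1.87625900e+00]
[ 9.27859980e-01 -1.79627029e-01  1.90009937e+00 -1.65813628e-05
  1.42106604e+00 -3.60210474e-01]
```

```bash
python3 - <<'E'
from h import *
o=readout.observe()
J=planner.ik([o["ee_pos"][0]*330/525,o["ee_pos"][1]*330/525,280],o["eef_rot"])
manip.move_j(J)
K=planner.ik(tw(-30,-20,130),ori())
J2=np.array(J); J2[0]=K[0]; J2[5]=K[5]; manip.move_j(J2)
manip.move_j(K)
o=readout.observe(); print(o["time"],o["ee_pos"],o["ft_force"])
c=snap("w1")
print(c["fx"],c["cx"],c["cy"],np.round(c["world_to_cam"],3))
def wf(c,row,col,z):
    dx,dy=col-c["cx"],row-c["cy"]; r=np.hypot(dx,dy); t=r/c["fx"]
    d=np.array([np.sin(t)*dx/r,np.sin(t)*dy/r,np.cos(t)]); T=np.linalg.inv(c["world_to_cam"]); d=T[:3,:3]@d; o=T[:3,3]
    return o+d*(z-o[2])/d[2]
for n,z in dict(window=20,rail=20,end_stop=20,dish_pink=20,dish_yellow=20,catch_roller=29,start_key_top=32,sample_cup_1=0).items():
    for r in viewer.place_of(n,"wrist")[:2]:
        w=wf(c,*r["point"],z); print(n,round(r["conf"],2),np.round(r["point"]),np.round(w,1),np.round(tr(w),1))
E
```

```text
4.8583 [ 462.08875273 -322.94578775  150.95851738] [ 0.17579767 -0.06644021  0.2800677 ]
325.19226210127806 274.9865291447847 210.9970695619578 [[-5.93000e-01 -8.05000e-01  0.00000e+00  1.30090e+01]
 [-7.74000e-01  5.70000e-01  2.75000e-01  5.28825e+02]
 [-2.22000e-01  1.63000e-01 -9.61000e-01  4.55367e+02]
 [ 0.00000e+00  0.00000e+00  0.00000e+00  1.00000e+00]]
window 0.79 [117. 361.] [ 478.9 -426.7   20. ] [ 45. -93.]
rail 0.77 [ 80. 261.] [ 552.  -375.7   20. ] [73.5 -8.6]
end_stop 0.88 [123. 393.] [ 458.6 -447.6   20. ] [  41. -122.]
dish_pink 0.81 [149. 540.] [ 342.8 -589.2   20. ] [  32.  -304.6]
dish_pink 0.73 [222. 278.] [ 445.5 -315.1   20. ] [-48.2 -23.1]
dish_yellow 0.57 [219. 188.] [ 495.8 -251.3   20. ] [-45.7  58.1]
dish_yellow 0.19 [ 83. 260.] [ 550.3 -373.9   20. ] [71.  -8.1]
catch_roller 0.88 [146. 343.] [ 469. -398.   29.] [ 19.9 -75.8]
start_key_top 0.28 [117. 360.] [ 481.2 -423.3   32. ] [ 44.8 -89. ]
sample_cup_1 0.72 [317. 331.] [ 318.6 -293.4    0. ] [-163.2  -81. ]
```

View pics/w1.png

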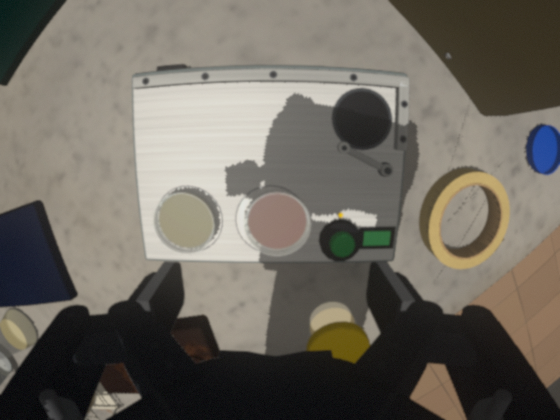

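```bash
cat >> h.py <<'E'
def wf(c,row,col,z):
    dx,dy=col-c["cx"],row-c["cy"]; r=np.hypot(dx,dy); t=r/c["fx"]
    d=np.array([np.sin(t)*dx/r,np.sin(t)*dy/r,np.cos(t)]); T=np.linalg.inv(c["world_to_cam"]); d=T[:3,:3]@d; o=T[:3,3]
    return o+d*(z-o[2])/d[2]
E
cat > f.py <<'E'
from h import *
from scipy.optimize import least_squares
c=dict(np.load("w1.npz"))
px={(45,-96,20):(118,362),(74,-10,20):(80.5,261),(45,-125,20):(123,394),(20,-78,32.7):(147,343),(-62,-80,33):(240,343),
 (-90,108,20):(259,147),(-90,-140,20):(261,392)}
P=np.array(list(px)); W=np.array([wf(c,*v,k[2])[:2] for k,v in px.items()])
def f(s):
    C,S=np.cos(s[2]),np.sin(s[2]); return np.c_[s[0]+C*P[:,0]-S*P[:,1],s[1]+S*P[:,0]+C*P[:,1]]
s=least_squares(lambda s:(f(s)-W).ravel(),q,loss="soft_l1",f_scale=2)
print(q,s.x,"\n",np.round(f(s.x)-W,1)); np.save("reader.npy",s.x); q[:]=s.x
m=cv2.cvtColor(c["frame"],cv2.COLOR_BGR2HSV); 
for n,(r,u) in dict(pink=(221,278),yellow=(220,186)).items():   # agar outline centre
    print(n,[np.round(tr(wf(c,r,u,z)),1) for z in (25,32)])
print(m[221,278],m[220,188])
E
python3 f.py
python3 - <<'E'
import cv2
f=cv2.imread("pics/w1.png"); cv2.imwrite("pics/w1c.png",cv2.resize(f[60:280,130:420],(790,599),interpolation=cv2.INTER_CUBIC))
E
```

```text
[ 498.00592891 -325.13888521   -0.63604142] [ 498.99277942 -323.39863691   -0.64104638] 
 [[ 0.1 -0.5]
 [ 0.4  0.2]
 [ 2.3 -1.7]
 [-0.6 -0.7]
 [-0.9  2.7]
 [ 1.6  7.4]
 [-5.  -1.7]]
pink [array([-45.2, -25.3]), array([-42.9, -25.2])]
yellow [array([-45.,  56.]), array([-42.7,  54. ])]
[  9  57 147] [ 25  48 160]
```

View pics/w1c.png

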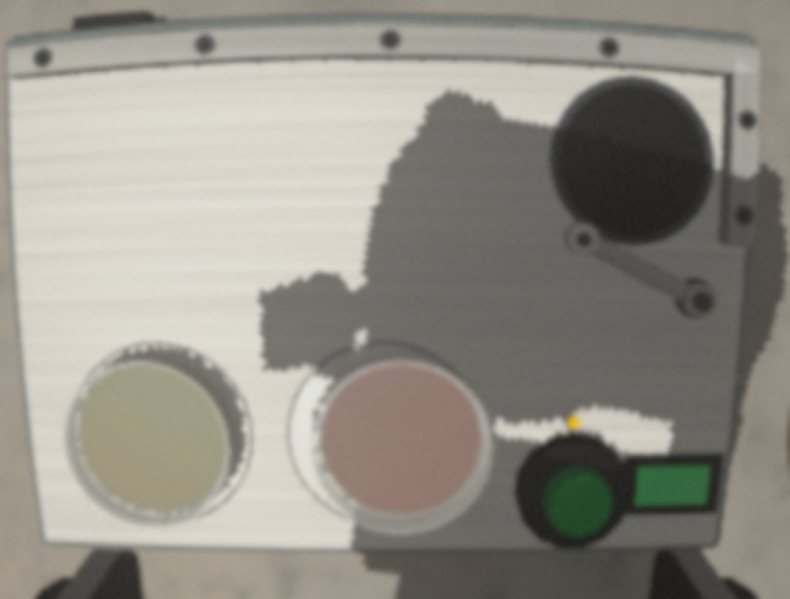

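```bash
python3 - <<'E'
from h import *
effector.set_gripper(34,20)
R=ori()
manip.move_pose(tw(-93,-24,60),R)
print(manip.move_l(tw(-93,-24,5.5),v=80,until_force=5), readout.observe()["ee_pos"])
print(manip.move_l(tw(-8,-24,5.5),v=28,until_force=6), tr(readout.observe()["ee_pos"]))
print(manip.move_l(tw(22,-24,5.5),v=14,until_force=3))
o=readout.observe(); print(o["time"],tr(o["ee_pos"]),o["ee_pos"][2],o["ft_force"],o["grip_width"])
snap("w2")
E
```

```text
False [ 410.36073559 -287.27450303   25.90096284]
False [ -8.04907332 -23.99620599]
True
11.6833 [ 10.94573692 -23.87482783] 24.9567689723391 [-0.2993081   0.11764764  0.53946403] 34.07684659345164
```

View pics/w2.png

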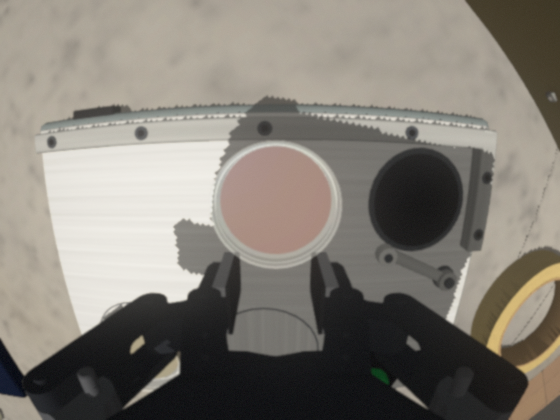

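```bash
python3 - <<'E'
from h import *
manip.move_l(tw(-15,-24,5.5),v=80); manip.move_l(tw(-15,-24,45),v=120)
effector.set_gripper(0,20)
best=min((ori(.5),ori(-.5)),key=lambda r:abs(planner.ik(tw(45,28,45),r)[5]))
print(planner.ik(tw(45,28,45),best))
manip.move_pose(tw(45,28,45),best)
print(manip.move_l(tw(45,28,6),v=80,until_force=5))
print(manip.move_l(tw(45,-30,6),v=27,until_force=10), tr(readout.observe()["ee_pos"]))
for y in (-38,-46,-52,-58.5):
    s=manip.move_l(tw(45,y,6),v=15,until_force=8); o=readout.observe(); print(y,s,tr(o["ee_pos"]),o["ft_force"],o["time"])
    if s: break
snap("w3")
E
```

```text
Traceback (most recent call last):
TypeError: 'NoneType' object is not subscriptable
```

```bash
python3 - <<'E'
from h import *
best=[r for r in (ori(.5),ori(-.5)) if planner.ik(tw(45,28,45),r) is not None][0]
print(planner.ik(tw(45,28,45),best), planner.ik(tw(45,-58,6),best))
manip.move_pose(tw(45,28,45),best)
print(manip.move_l(tw(45,28,6),v=80,until_force=5))
print(manip.move_l(tw(45,-30,6),v=27,until_force=10), tr(readout.observe()["ee_pos"]))
for y in (-38,-46,-52,-58.5):
    s=manip.move_l(tw(45,y,6),v=15,until_force=8); o=readout.observe(); print(y,s,tr(o["ee_pos"]),o["ft_force"],o["time"])
    if s: break
snap("w3")
E
```

```text
[-7.18324872e-01  7.25280426e-01  1.29968155e+00 -4.44089210e-16
  1.11663068e+00 -7.72784967e-02] [-8.53594648e-01  7.69074465e-01  1.33412043e+00 -4.44089210e-16
  1.03839776e+00 -2.12548272e-01]
False
False [ 44.10864619 -28.63195573]
-38 False [ 44.26740008 -37.10978368] [0.80499283 5.67458145 2.58010576] 18.05
-46 False [ 44.81429112 -45.88444428] [-0.46880434  3.66925086  0.57755858] 18.7333
-52 False [ 45.20510626 -52.33542531] [-0.17477307  0.0339109   0.08558458] 19.2833
-58.5 True [ 44.80936007 -56.87629466] [1.60156282 0.55791453 0.86626808] 19.7
```

View pics/w3.png

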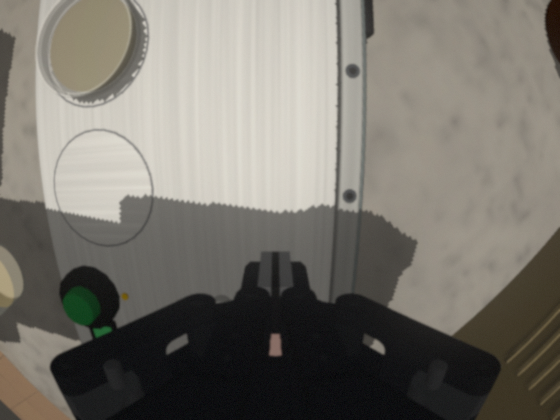

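```bash
python3 - <<'E'
from h import *
manip.move_l(tw(45,-40,6),v=60); manip.move_l(tw(45,-40,60),v=120)
manip.move_pose(tw(-62,-80,100),ori())
c=snap("w4"); t=viewer.capture("top")
for n in ("dish_pink","start_key_top","catch_roller","window"):
    for r in viewer.place_of(n,"wrist")[:2]: 
        print(n,round(r["conf"],2),np.round(r["point"]),[np.round(tr(wf(c,*r["point"],z)),1) for z in (20,29,36)])
for r in viewer.place_of("start_key_top","top")[:2]: w=world(t,*r["point"]); print("top key",r["point"],w,tr(w),r["conf"])
print(readout.observe()["time"])
p=cv2.resize(c["frame"],(780,585)); cv2.imwrite("pics/w4b.png",p)
E
```

```text
dish_pink 0.94 [113. 525.] [array([  32.3, -307.9]), array([  31.4, -299.4]), array([  30.7, -292.8])]
dish_pink 0.7 [ 71. 297.] [array([ 44.7, -96.5]), array([ 43.4, -95.9]), array([ 42.3, -95.4])]
start_key_top 0.93 [222. 274.] [array([-70. , -79.8]), array([-67.1, -79.9]), array([-64.8, -79.9])]
catch_roller 0.68 [109. 271.] [array([ 16.7, -78. ]), array([ 16.4, -78.1]), array([ 16.2, -78.1])]
catch_roller 0.3 [336.  84.] [array([-200.7,  123. ]), array([-192.8,  115.4]), array([-186.8,  109.5])]
22.4417
```

View pics/w4b.png

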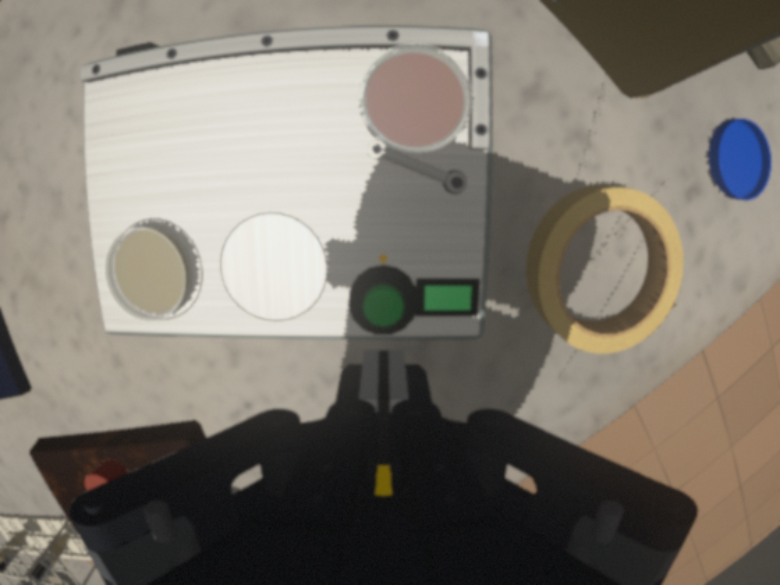

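```bash
python3 - <<'E'
from h import *
manip.move_l(tw(-62,-80,35),v=100)
o0=readout.observe()["ft_force"]
for th,lab in ((1.2,"touch"),(7,"press")):
    s=manip.move_l(tw(-62,-80,2),v=20 if lab=="touch" else 10,until_force=th); o=readout.observe(); print(lab,s,o["ee_pos"][2],o["ft_force"]-o0)
manip.pause(0.2)
o=readout.observe(); print(o["ee_pos"][2],o["ft_force"]-o0,o["time"])
E
```

```text
touch True 39.04579390224429 [ 0.63851917 -0.62142352  1.88684356]
press True 36.044989004764034 [-0.55559475  0.54361379  4.36749864]
36.01571122616177 [-0.22829443  0.29519055  6.0720965 ] 25.0083
```

```bash
python3 - <<'E'
from h import *
p=tw(-62,-80,0)
for z in (35.5,36.5,37.5,38.5,39.5,40.5,41.5,42.5,43.5):
    manip.move_l([p[0],p[1],z],v=15); manip.pause(.15); o=readout.observe(); print(round(o["ee_pos"][2],2),round(o["ft_force"][2],2))
print(o["time"])
E
```

```text
35.97 8.34
36.37 4.05
37.41 3.05
38.45 2.74
39.44 1.38
40.49 1.1
41.43 -0.14
42.48 0.15
43.49 0.08
28.6083
```

```bash
python3 - <<'E'
from h import *
manip.move_l(tw(-62,-80,100),v=150)
c=snap("w5"); cv2.imwrite("pics/w5b.png",cv2.resize(c["frame"][20:270,40:400],(792,550)))
for n in ("dish_pink","dish_yellow","catch_roller"):
    for r in viewer.place_of(n,"wrist")[:2]: print(n,np.round(tr(wf(c,*r["point"],20)),1))
print(readout.observe()["time"])
E
```

```text
dish_pink [ 44.7 -95.2]
dish_pink [  30.7 -307.9]
dish_yellow [-45.6  56.7]
catch_roller [-199.8  123.4]
29.4667
```

View pics/w5b.png

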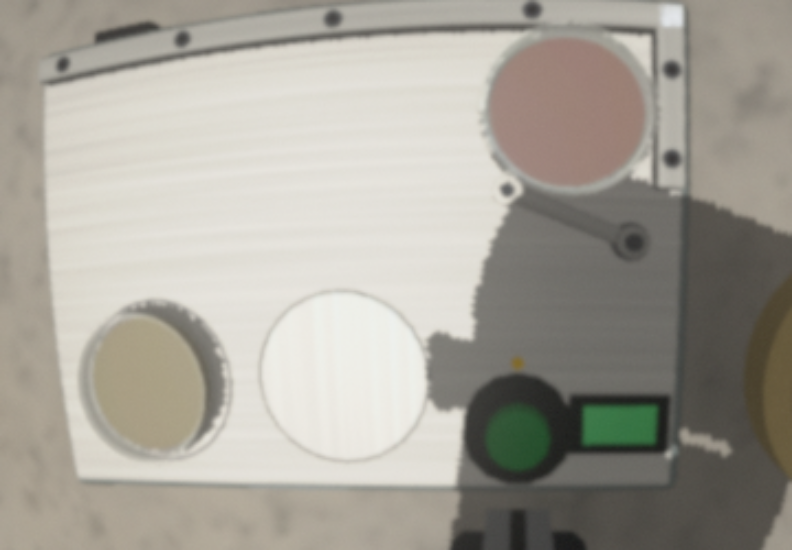

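The pink dish (568,112) sits in the corner against the rail and end stop, and the roller (508,188) is closed behind it. The key (518,437) is up again, and the yellow dish (155,383) has not moved.

```bash
python3 -c "
from station import manip
print(manip.close_job())"
```

```text
the job is handed in; nothing more can be done
None
```

The pink dish is home over the reading window with the roller closed behind it, the start key was pressed fully and came back up, nothing else was touched, and I handed the job in at about 29.5 s.

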